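Set the coffee grinder and hold it running

TASK

Get the coffee grinder going for a brew: first turn the white grind dial until its pointer lines up with the red marker on its scale, and let go of it. Only then take the copper run dial and turn it clockwise against its spring, past its two clicks to the third position (the green dot), and finish with the gripper still holding it there, because it springs back as soon as it is let go. Leave the other things on the worktop where they stand.

Things in the scene. Friction and masses are not known exactly. Their poses are not given: they have to be found in the camera images.
- grinder: coffee grinder, fixed; place and yaw vary. Origin on the worktop under the grind dial's axis, z up. Black control deck, top 85 mm high, x -80..80, y -170..100 mm, carries both dials (run dial's axis at x 0, y -110 mm). Steel burr tower at the +y end: y 100..230 mm, 150 mm high; on it an amber hopper of 104 mm diameter centred at y 165 mm, up to 293 mm high
- grind_grip (a point): on the axis of the white grind dial, 107 mm above the worktop. Dial: black disc of 52 mm diameter, top 94 mm above the worktop, with an upright white grip bar across it, 46 mm long, 12 mm thick, from 94 to 121 mm above the worktop. x points along the bar to its pointer end (red line on the bar's top), z up; turns with the dial
- grind_dial (a joint): angle of the grind dial, rad, 0 to 2.4, growing clockwise seen from above; light friction (0.03 N m), stays where it is left. At 0 the pointer stands 1.2 rad anticlockwise of the grinder's +x; nine white ticks every 0.3 rad
- marker (a joint): angle at which the red marker stands on the grind dial's scale, same zero and sense as joint grind_dial: the pointer lines up with it when both values are equal. Different each time; not to be moved, nothing to grip
- marker_tip (a point): inner end of the red marker, a flat red tab 14 x 6 mm on the deck, 37.5 mm from the axis of the grind dial, 88 mm above the worktop; x points radially outward
- run_grip (a point): on the axis of the copper-coloured run dial, 107 mm above the worktop. Same shape and size as the grind dial (bar 46 x 12 mm, 94 to 121 mm above the worktop, black pointer line). x points along the bar to its pointer end, z up; it turns with the dial
- run_dial (a joint): angle of the run dial, rad, growing clockwise seen from above. 0 = rest (grey dot, 0.6 rad anticlockwise of the grinder's +x), clicks at 0.4 and 0.8 (small white dots), third position 1.2 (large green dot), end stop 1.25. A spring always returns it to 0: 0.05 N m at rest, about 0.11 N m at the third position; the clicks add about 0.03 N m
- kettle: copper kettle, 164 mm diameter, 197 mm high, loose bystander; origin under its centre
- canister: white sugar canister with wooden lid, 104 mm diameter, 159 mm high, loose bystander; origin under its centre
- mug: blue ceramic mug, 84 mm diameter, 95 mm high, loose bystander; origin under its centre
- spoon_rest: dark wooden spoon rest with a spoon on it, about 220 x 104 mm, 26 mm high, loose bystander; origin under its bowl
- milk_bottle: empty glass milk bottle, 80 mm diameter, 215 mm high, loose bystander; origin under its centre

How it is judged:
On the way, in this order (a step that is already met when the one before it is completed fails the run):
1. the grind dial's pointer is lined up with the red marker and the fingers have let go of it (angle between the x axis of grind_grip and the x axis of marker_tip, either way round below 0.12 rad and contact force between the fingers and grind_dial below 0.1 N), for 0.2 s.
2. the run dial is turned to its third position by the fingers (value of joint run_dial above 1.08 rad and contact force between the fingers and run_dial above 0.5 N), for 0.2 s.
At the end, for the whole second after the job is handed in: The grind dial's pointer is within 0.12 rad (7 degrees) of the red marker and untouched by the fingers, and the fingers hold the run dial still at its third position (joint value above 1.08 rad), touching it with more than 0.5 N, through the last second (all of step 1 and all of step 2 and velocity of joint run_dial between -0.1 and 0.1 rad/s); the arm keeps its last pose, push and grip.
It fails at once if the run dial is turned past 0.3 rad while the grind dial is off the marker by more than 0.2 rad (value of joint run_dial above 0.3 rad and angle between the x axis of grind_grip and the x axis of marker_tip, either way round above 0.2 rad).
It fails at once if a bystander on the worktop is shifted by more than 30 mm (distance of any of kettle, canister, mug, spoon_rest, milk_bottle from where it was at the start of the episode above 0.03 m).
It also fails if it takes over 45 s, if anything falls off the work surface, if the arm or the gripper's body presses on something with over 40 N, if the wrist force passes 120 N, or if a joint passes its speed limit or range.

ROBOT

A 6-joint arm with a two-finger parallel gripper is mounted at the origin on the work surface. World frame = base frame: x ahead of the robot, y to its left, z up, the work surface at z = 0. Lengths are in m, angles in rad, forces in N, time in s.
With the tool pointing down it reaches from about 0.375 to 0.9 m from the base axis. Payload 3.1 kg.
Tool frame: the origin (TCP) lies between the finger pads; the fingertips stand manip.finger_overhang ahead of it and the grasp point (between the pads) lies 5 mm behind it (manip.finger_overhang is the distance from the TCP to the fingertips, in m); z points along the fingers, y is the line along which they close (so a half turn about z gives the same grasp; the last joint's range is limited). The gripper opens to 85 mm and grips with 20 to 120 N. Pads are 22 mm wide; open, the fingers measure 114 mm over their backs; the gripper's body (76 mm by 85 mm) begins 54 mm behind the grasp point. The pads swing forward as they close: fully open they stand 13 mm farther back than shut.
Start: joints at [1.155, 0.527, 1.433, -0, 1.181, -0.178], TCP at [0.147, 0.608, 0.245] pointing down, gripper open.
Joint ranges: [-3.08, 3.08], [-0.75, 2.2], [0.22, 2.44], [-1.43, 4.57], [0, 2.65], [-2.85, 2.85]. Speed limits (rad/s): [2.79, 2.79, 3.14, 3.14, 3.14, 3.14].

INTERFACE

Orientations are given as a unit quaternion [x, y, z, w].
In Python, from station import manip gives the robot as it stands.
- The arm moves only by the tool drive_tool, never from a script. Its argument "plan" is a list of rows, each a list of 7 numbers: the shift along the tool's x, y, z in m, then the turn, a rotation vector about the tool's x, y, z in degrees, then the opening, from -1 (shut) to 1 (fully open). In form: [[x, y, z, wx, wy, wz, gripper], ...]. A call has 1 to 10 rows; each row shifts and turns the commanded pose from where the row before left it, along the tool's axes as they then stand; what a row does not reach is not made up. A row lasts 1/10 s, in which the tool goes at most 50 mm and 8.59 degrees, less where a joint would pass 70% of its speed; a pose out of reach is approached as far as the arm can. A call is refused whole if a number of a shift passes 0.05 or a number of a turn 8.59, either way. A call with a gripper value outside its range is refused whole. The fingers move at their own pace and stop on an object; "newtons" is the grip in N (left out, the last holds). Time passes only in rows, so rows that do not move let the fingers close. It gives the time, the measured TCP pose, the force, the opening and the grip force at its end, in the units of the state.
- manip.sense(): the state, without advancing time (a new reading comes with each control period).
- manip.snapshot(name): name is "side" or "top" or "wrist"; returns a dict with "image" (384x512x3 uint8, red, green, blue), "z_map" (384x512 float32, m along the optical axis (not along the pixel's ray), 0 where there is no reading), "fov_y" (degrees; the focal length in pixels is half the picture's height over the tangent of half this angle, whatever the lens; pixels are square), "cx", "cy" (the principal point, pixels), "extrinsics" (4x4, takes a point from camera to world coordinates); the wrist camera has in their place "mount" (4x4, takes a point from camera to tool coordinates, whose origin is the TCP and whose axes are the flange's). Camera axes: x right, y up, looking along -z (the intrinsics and any distortion apply to the point x, -y, -z); pixel columns grow to the right and rows downward; lengths in m; the calibration is good to about 2 mm. The wrist camera is an equidistant fisheye: a pixel r from the principal point sees the ray r / f radians off the axis. A picture is of the moment at which its call begins: read the wrist's pose just before it.
- manip.sign_off(): hands the job in; it is judged then, once.
The state is a dict: "t": time; "q": joint angles; "qd": joint speeds; "tau": joint torques, N m; "tcp_pos": TCP position; "tool_rot": TCP orientation; "force": force on the tool from outside, world axes, zero at the start; "ft_torque": the same for the moment, N m; "finger_gap": opening from 0.0 (shut) to 1.0 (fully open); "gripper_force": force on a finger pad.
Only numpy, scipy, OpenCV 4.12 (cv2) and the standard library are available. Lean on these libraries where they do the work, as an engineer would, in place of code of your own. Each camera call takes 0.05 s, during which the arm holds its last target. There are 200 camera calls.

## Working session

There is one attempt and no reset: what is moved stays moved. The work goes in short steps, Python scripts to look and compute and a tool call to move; the robot and the scene stay as the last step left them, time stands still between calls to the robot, and variables do not carry over. Pictures are saved under pics/ and viewed, at most 10 in all, crops included, and the job is handed in when it is done.

Besides the shell and the picture viewer there is one more tool, called in YAML: its name, and indented under it one key for each argument. drive_tool: Moves the arm, as the interface text tells. Its arguments: {"type":"object","properties":{"plan":{"type":"array"},"newtons":{"type":"number"}},"required":["plan"]}

```bash
mkdir -p pics; cat > h.py <<'E'
import numpy as np, cv2
from station import manip
from scipy.spatial.transform import Rotation as R
def snap(n):
    s=manip.sense(); d=manip.snapshot(n); return s,d
def cloud(d):
    h,w=d['z_map'].shape; f=h/2/np.tan(np.radians(d['fov_y'])/2)
    v,u=np.mgrid[:h,:w]; z=d['z_map']
    P=np.stack([(u-d['cx'])/f*z,-(v-d['cy'])/f*z,-z],-1)
    E=d['extrinsics']; W=P@E[:3,:3].T+E[:3,3]; W[z==0]=np.nan; return W
E
python3 - <<'E'
from h import *
s,d=snap('top'); np.savez('top.npz',**d); cv2.imwrite('pics/top.png',d['image'][...,::-1])
s,e=snap('side'); cv2.imwrite('pics/side.png',e['image'][...,::-1])
im=np.vstack([d['image'],e['image']])
cv2.imwrite('pics/both.png',cv2.resize(im[...,::-1],(400,600)))
print(s, manip.finger_overhang)
for k in (d,e): print(k['extrinsics'],k['fov_y'],k['cx'],k['cy'],[x for x in k])
E
```

```text
{'t': 0.05, 'q': array([ 1.15547742e+00,  5.28444588e-01,  1.43387682e+00, -2.28596267e-05,
        1.18140040e+00, -1.78511860e-01]), 'qd': array([ 0.00041529, -0.00333936, -0.00236363,  0.0017997 , -0.00083376,
       -0.00078739]), 'tau': array([ 4.32154829e-04, -4.43686652e+01, -1.78781068e+01, -2.55070345e-04,
        3.92637288e-03, -9.95358505e-06]), 'tcp_pos': array([0.14633343, 0.60693528, 0.24435495]), 'tool_rot': array([ 1.18122673e-01,  9.92998439e-01, -1.02108641e-03, -3.01358088e-04]), 'force': array([ 0.20453446,  0.35656853, -0.13350599]), 'ft_torque': array([ 0.0238465 , -0.00136422,  0.03122549]), 'gripper_force': 0.0, 'finger_gap': 0.9951394403632625} 0.014
[[-0.01012823  0.99781477 -0.06529252  0.45336793]
 [-0.99984368 -0.0110519  -0.0138009   0.10991605]
 [-0.01449235  0.06514254  0.99777073  1.26749163]
 [ 0.          0.          0.          1.        ]] 56.299986759194624 254.06104220717688 192.49132341399604 ['image', 'z_map', 'fov_y', 'cx', 'cy', 'extrinsics']
[[ 0.81332215  0.28232296 -0.5087247  -0.17657955]
 [-0.58164301  0.41571887 -0.69919185 -0.86874232]
 [ 0.01408854  0.86456438  0.50232454  0.7738961 ]
 [ 0.          0.          0.          1.        ]] 49.26207884714015 248.69586470797046 194.35275377729036 ['image', 'z_map', 'fov_y', 'cx', 'cy', 'extrinsics']
```

View pics/top.png

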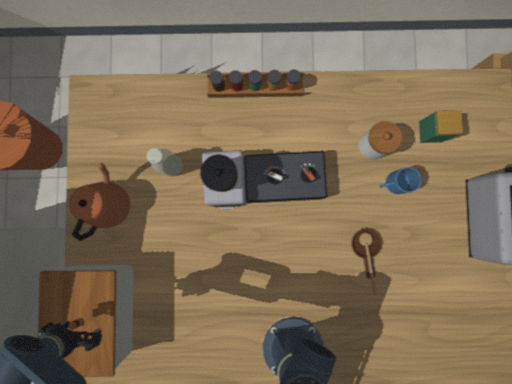

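The top view shows the grinder with its tower at (222,178), the white grind dial at about (275,175) and the copper run dial at about (310,173). The kettle, bottle, canister, mug and spoon rest all stand clear of it. Next I'll measure the deck.

```bash
python3 - <<'E'
from h import *
d=dict(np.load('top.npz')); W=cloud(d); im=d['image'].astype(int)
crop=d['image'][140:220,190:340]; cv2.imwrite('pics/crop.png',cv2.resize(crop[...,::-1],(750,400),interpolation=cv2.INTER_CUBIC))
sub=np.zeros(W.shape[:2],bool); sub[140:220,190:340]=1
m=sub&(W[...,2]>.08)&(W[...,2]<.089); 
P=W[m]; print(len(P), np.median(P[:,2]))
r=cv2.minAreaRect((P[:,:2]*1000).astype(np.float32)); print(r)
m=sub&(W[...,2]>.14)&(W[...,2]<.158); r=cv2.minAreaRect((W[m][:,:2]*1000).astype(np.float32)); print('tower',r)
m=sub&(W[...,2]>.105)&(W[...,2]<.13)
n,l=cv2.connectedComponents(m.astype(np.uint8))
for i in range(1,n):
    k=l==i
    if k.sum()>8:
        v,u=np.where(k); print(k.sum(),u.mean(),v.mean(),np.median(W[k],0), im[k].mean(0))
E
```

```text
3121 0.08537427889215321
((581.1387329101562, 65.75088500976562), (162.8209991455078, 356.58416748046875), 3.335297107696533)
tower ((575.9381103515625, 220.9080810546875), (168.2167205810547, 127.68181610107422), 1.2304213047027588)
63 309.2857142857143 173.76190476190476 [ 0.58620367 -0.05164678  0.12043581] [124.93650794  78.41269841  56.6031746 ]
58 275.2758620689655 175.39655172413794 [0.58348495 0.05791498 0.12030263] [152.18965517 146.86206897 139.98275862]
```

View pics/crop.png

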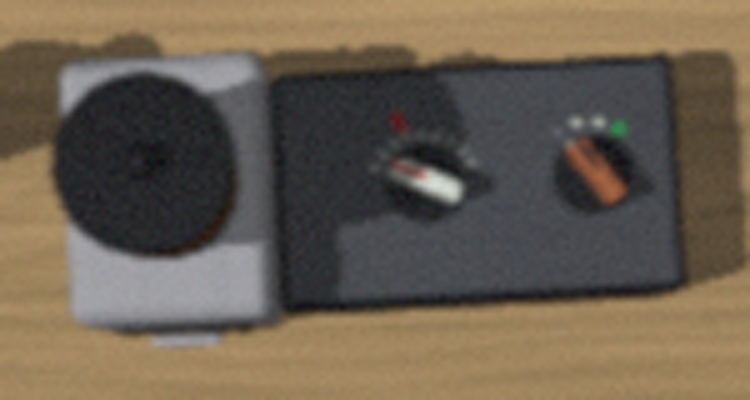

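The upscaled crop shows the grind pointer (red line) about 63° anticlockwise of world x. The red marker is at about 24° and the run dial is at rest. I'll raise the arm, cross above the hopper and look from close by.

drive_tool:
  plan:
    - [0,0,-0.05,0,0,0,1]
    - [0,0,-0.05,0,0,0,1]
    - [0,0,-0.05,0,0,0,1]
    - [0,0,-0.03,0,0,0,1]
    - [-0.028,-0.023,0,0,0,0,1]
    - [-0.028,-0.023,0,0,0,0,1]
    - [-0.028,-0.023,0,0,0,0,1]
    - [-0.028,-0.023,0,0,0,0,1]
    - [-0.028,-0.023,0,0,0,0,1]
    - [-0.028,-0.023,0,0,0,0,1]

```text
t: 1.1
tcp_pos: [0.2779, 0.4325, 0.4249]
tool_rot: [0.118, 0.993, -0.0, -0.0]
force: [0.9, 0.1, 0.9]
finger_gap: 0.998
gripper_force: 0.0
```

drive_tool:
  plan:
    - [-0.028,-0.023,0,0,0,0,1]
    - [-0.028,-0.023,0,0,0,0,1]
    - [-0.028,-0.023,0,0,0,0,1]
    - [-0.028,-0.023,0,0,0,0,1]
    - [-0.028,-0.023,0,0,0,0,1]
    - [-0.028,-0.023,0,0,0,0,1]
    - [-0.028,-0.023,0,0,0,0,1]
    - [-0.028,-0.023,0,0,0,0,1]
    - [-0.028,-0.023,0,0,0,0,1]
    - [-0.028,-0.023,0,0,0,0,1]

```text
t: 2.1
tcp_pos: [0.4961, 0.1434, 0.4249]
tool_rot: [0.118, 0.993, -0.0, -0.001]
force: [0.3, 0.4, 0.0]
finger_gap: 0.998
gripper_force: 0.0
```

drive_tool:
  plan:
    - [-0.028,-0.023,0,0,0,8.5,1]
    - [-0.028,-0.023,0,0,0,8.5,1]
    - [-0.028,-0.023,0,0,0,8.5,1]
    - [-0.028,-0.023,0,0,0,8.5,1]
    - [0,0,0,0,0,8.5,1]
    - [0,0,0,0,0,8.5,1]
    - [0,0,0,0,0,8.5,1]
    - [0,0,0,0,0,8.5,1]
    - [0,0,0,0,0,8.5,1]
    - [0,0,0,0,0,8.5,1]

```text
t: 3.1
tcp_pos: [0.5542, 0.0144, 0.4247]
tool_rot: [0.76, 0.65, -0.0, -0.001]
force: [0.1, 0.1, 0.4]
finger_gap: 1.0
gripper_force: 0.0
```

```bash
python3 - <<'E'
from h import *
s,d=snap('wrist'); np.savez('w1.npz',pos=s['tcp_pos'],rot=s['tool_rot'],**d)
cv2.imwrite('pics/w1.png',d['image'][...,::-1]); print(s['tcp_pos'],s['tool_rot'],d['mount'],d['fov_y'],d['cx'],d['cy'])
E
```

```text
[0.55419495 0.01443054 0.424708  ] [ 7.59967973e-01  6.49960131e-01 -4.49836859e-04 -5.53102976e-04] [[ 2.50894469e-04  9.46131996e-01  3.23781072e-01  8.40037428e-02]
 [ 9.99999849e-01 -3.95601727e-04  3.81112520e-04  7.20590718e-04]
 [ 4.88671101e-04  3.23780927e-01 -9.46131953e-01 -1.29187088e-01]
 [ 0.00000000e+00  0.00000000e+00  0.00000000e+00  1.00000000e+00]] 65.70646984690485 256.7026496420518 188.29050141632084
```

View pics/w1.png

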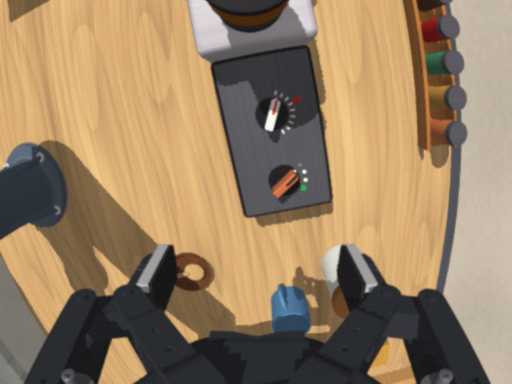

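The wrist view shows the white bar at about (273,114) with its red pointer end up. The red marker is near (296,100), the copper bar at (286,184) and the green dot at (303,187). I'll segment by colour and intersect the rays with the known heights.

```bash
cat >> h.py <<'E'
def wray(d,uv,zpl):
    f=384/2/np.tan(np.radians(float(d['fov_y']))/2)
    uv=np.atleast_2d(uv).astype(float); dx=uv[:,0]-d['cx']; dy=uv[:,1]-d['cy']; r=np.hypot(dx,dy)+1e-12; th=r/f
    c=np.stack([np.sin(th)*dx/r,-np.sin(th)*dy/r,-np.cos(th)],-1)
    M=d['mount']; Rw=R.from_quat(d['rot']).as_matrix()
    o=Rw@M[:3,3]+d['pos']; w=c@(Rw@M[:3,:3]).T
    return o+w*((zpl-o[2])/w[:,2])[:,None]
def axis(P):
    c=P.mean(0); a=np.linalg.svd(P-c)[2][0]; return c,np.degrees(np.arctan2(a[1],a[0]))%180
def measure(d,box=(40,220,205,340)):
    hsv=cv2.cvtColor(d['image'],cv2.COLOR_RGB2HSV).astype(int); H,S,V=np.moveaxis(hsv,-1,0)
    b=np.zeros(H.shape,bool); b[box[0]:box[1],box[2]:box[3]]=1
    out={}
    for n,m,z in (('white',(S<60)&(V>130),.121),('red',((H<6)|(H>174))&(S>130)&(V>70),.088),('copper',(H>=6)&(H<18)&(S>90)&(V>60),.121),('green',(H>50)&(H<90)&(S>100),.086)):
        k,l,st,ct=cv2.connectedComponentsWithStats((b&m).astype(np.uint8))
        for i in range(1,k):
            if st[i,4]<5: continue
            v,u=np.where(l==i); P=wray(d,np.c_[u,v],z)[:,:2]; c,a=axis(P)
            print(n,st[i,4],ct[i].round(1),'xy',c.round(4),'ang',a.round(1),'len',(np.ptp((P-c)@[np.cos(np.radians(a)),np.sin(np.radians(a))])*1e3).round(1))
E
python3 - <<'E'
from h import *
d=dict(np.load('w1.npz')); measure(d)
c=d['image'][70:210,225:325]
cv2.imwrite('pics/w1c.png',cv2.resize(c[...,::-1],None,fx=4,fy=4,interpolation=cv2.INTER_CUBIC))
# deck edges
for uv in ((213,67),(305,47),(330,200),(246,216)): print(wray(d,uv,.085)[0].round(4))
E
```

```text
white 267 [216.1  44.9] xy [0.5207 0.1735] ang 175.6 len 36.9
white 218 [271.  117.8] xy [0.5816 0.0545] ang 68.7 len 47.1
white 9 [288. 128.] xy [0.604  0.0361] ang 99.8 len 3.7
white 14 [282.6 131.3] xy [0.5954 0.0324] ang 112.0 len 6.6
white 7 [294.7 170.6] xy [ 0.6058 -0.0298] ang 112.8 len 4.9
white 20 [304.  171.1] xy [ 0.6197 -0.0327] ang 134.9 len 7.0
white 21 [305.1 179.2] xy [ 0.6202 -0.0458] ang 133.6 len 8.1
red 41 [296.1  99.1] xy [0.6256 0.0751] ang 20.8 len 14.1
red 19 [274.5 107.3] xy [0.5904 0.067 ] ang 67.0 len 19.5
copper 5606 [255.8 154.1] xy [0.5512 0.0023] ang 52.4 len 333.2
copper 40 [337.4  47.7] xy [0.6934 0.1459] ang 92.0 len 25.9
copper 14 [330.2 113. ] xy [0.6695 0.0501] ang 97.2 len 9.4
copper 10 [331.1 122.5] xy [0.6692 0.0358] ang 106.5 len 7.4
copper 5 [338.6 124.4] xy [0.6805 0.0316] ang 105.8 len 4.8
copper 12 [331.8 129.6] xy [0.6691 0.0251] ang 94.8 len 11.0
copper 6 [332.8 137.5] xy [0.6695 0.0129] ang 89.6 len 7.6
copper 6 [333.2 143.5] xy [0.6691 0.0037] ang 108.1 len 5.6
copper 10 [333.7 148.7] xy [ 0.6692 -0.0044] ang 86.0 len 6.3
copper 9 [334.6 155.4] xy [ 0.6696 -0.015 ] ang 84.7 len 7.9
copper 5 [334.6 161. ] xy [ 0.6689 -0.0237] ang 86.5 len 3.3
copper 7 [335.4 166.3] xy [ 0.6695 -0.0323] ang 95.7 len 6.7
copper 394 [284.7 183.3] xy [ 0.588  -0.0477] ang 40.7 len 49.6
copper 35 [336.5 174.9] xy [ 0.6702 -0.0464] ang 80.6 len 19.5
green 33 [302.9 187.3] xy [ 0.6192 -0.071 ] ang 146.6 len 10.9
[0.5062 0.1456 0.085 ]
[0.652  0.1556 0.085 ]
[ 0.664  -0.1017  0.085 ]
[ 0.5163 -0.1082  0.085 ]
```

View pics/w1c.png

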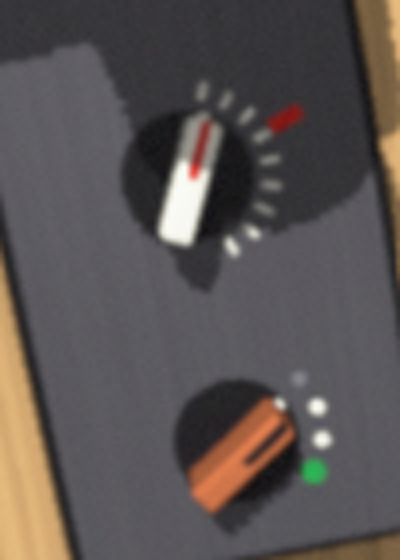

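Grinder yaw is about 2.5°. The pointer stands at about 67°, the marker at about 21–22°, and the axis is near (0.583, 0.0575). I'll take the grasp turned half round, so the wrist camera stays clear of the hopper.

drive_tool:
  plan:
    - [0,0,0,0,0,-8.3,1]
    - [0,0,0,0,0,-8.3,1]
    - [0,0,0,0,0,-8.3,1]
    - [0,0,0,0,0,-8.3,1]
    - [0,0,0,0,0,-8.3,1]
    - [0,0,0,0,0,-8.3,1]
    - [0,0,0,0,0,-8.3,1]
    - [0,0,0,0,0,-8.3,1]
    - [0,0,0,0,0,-8.3,1]
    - [0,0,0,0,0,-8.3,1]

```text
t: 4.15
tcp_pos: [0.5543, 0.0145, 0.4248]
tool_rot: [0.131, 0.991, 0.0, -0.001]
force: [-0.2, 0.2, 0.1]
finger_gap: 1.001
gripper_force: 0.0
```

drive_tool:
  plan:
    - [0,0,0,0,0,-8.3,1]
    - [0,0,0,0,0,-8.3,1]
    - [0,0,0,0,0,-8.3,1]
    - [0,0,0,0,0,-8.3,1]
    - [0,0,0,0,0,-8.3,1]
    - [0,0,0,0,0,-8.3,1]
    - [0,0,0,0,0,-8.3,1]
    - [0,0,0,0,0,-8.3,1]
    - [0,0,0,0,0,-8.3,1]
    - [0,0,0,0,0,-8.3,1]

```text
t: 5.15
tcp_pos: [0.5567, 0.0307, 0.4245]
tool_rot: [-0.543, 0.84, -0.006, -0.006]
force: [0.3, 0.3, -1.1]
finger_gap: 1.0
gripper_force: 0.0
```

drive_tool:
  plan:
    - [-0.025,-0.005,0,0,0,0,1]
    - [-0.0257,-0.0051,0,0,0,0,1]
    - [0,0,0.04,0,0,0,1]
    - [0,0,0.04,0,0,0,1]
    - [0,0,0.04,0,0,0,1]
    - [0,0,0.02,0,0,0,1]
    - [0,0,0,0,0,0,1]

```text
t: 5.85
tcp_pos: [0.5839, 0.0724, 0.2802]
tool_rot: [-0.544, 0.839, -0.003, -0.009]
force: [-0.2, -0.2, 0.9]
finger_gap: 1.0
gripper_force: 0.0
```

```bash
python3 - <<'E'
from h import *
s,d=snap('wrist'); np.savez('w2.npz',pos=s['tcp_pos'],rot=s['tool_rot'],**d); d=dict(np.load('w2.npz'))
cv2.imwrite('pics/w2.png',d['image'][...,::-1]); print(s['tcp_pos'],s['q'],R.from_quat(s['tool_rot']).as_matrix()[:,0])
measure(d,(0,384,100,420))
E
```

```text
[0.58393875 0.07238105 0.28019733] [-0.0589888   0.44505218  1.47749922 -0.01621465  1.22928693 -2.77574628] [-0.40704607 -0.91323234  0.01789385]
white 48 [174.3  78.4] xy [ 0.6166 -0.0516] ang 27.9 len 7.3
white 47 [180.1  89.6] xy [ 0.6161 -0.0388] ang 58.0 len 7.1
white 9 [193.2  88.9] xy [ 0.604  -0.0334] ang 136.2 len 4.1
white 29 [189.7  97.6] xy [ 0.6108 -0.0272] ang 32.7 len 5.7
white 32 [228.  136.3] xy [0.5929 0.0239] ang 111.1 len 7.7
white 497 [250.7 159. ] xy [0.582 0.054] ang 66.1 len 50.4
white 23 [222.7 143.6] xy [0.6008 0.0282] ang 139.7 len 6.5
white 10 [221.  152.5] xy [0.6062 0.0357] ang 155.5 len 4.0
white 10 [221.5 161.5] xy [0.6097 0.0442] ang 162.8 len 5.2
white 13 [224.4 169.8] xy [0.6107 0.0531] ang 0.6 len 5.5
white 9 [229.3 177. ] xy [0.6094 0.062 ] ang 21.3 len 5.2
white 10 [236.7 182. ] xy [0.6048 0.0699] ang 36.6 len 5.2
white 4012 [294.6 278. ] xy [0.5952 0.2071] ang 11.0 len 191.8
white 1237 [121.7 368. ] xy [0.9274 0.2828] ang 25.5 len 167.4
red 54 [250.9 176.3] xy [0.5934 0.0785] ang 66.9 len 23.4
red 68 [223.9 184.8] xy [0.6257 0.075 ] ang 22.2 le
[... 656 characters left out ...]
4667 0.2029] ang 89.2 len 41.7
copper 5 [400.6 223.8] xy [0.4529 0.193 ] ang 99.2 len 3.3
copper 24 [414.5 230.5] xy [0.4369 0.211 ] ang 91.4 len 17.9
copper 942 [113.1 267.4] xy [0.7973 0.1064] ang 47.1 len 88.4
copper 377 [192.1 306.9] xy [0.731  0.2006] ang 88.0 len 177.6
copper 6 [230.  258.5] xy [0.6507 0.1484] ang 63.7 len 6.7
copper 5 [228. 272.] xy [0.6611 0.1642] ang 63.4 len 5.7
copper 7 [227. 281.] xy [0.6681 0.1755] ang 63.2 len 8.9
copper 2972 [315.6 310.1] xy [0.587  0.2669] ang 75.2 len 114.9
copper 68 [402.6 291. ] xy [0.4688 0.297 ] ang 127.8 len 63.8
copper 690 [401.5 360.3] xy [0.4904 0.4633] ang 95.1 len 189.0
green 71 [173.5  65.8] xy [ 0.6192 -0.071 ] ang 151.9 len 10.4
```

View pics/w2.png

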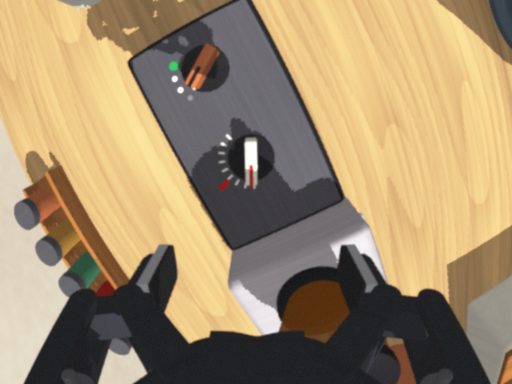

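The view shows the white bar at (251,160) with its pointer end down, the marker at (224,185), the copper bar at (202,66) and the green dot at (174,66). The tool has picked up about 1° of tilt. I'll work out the axis from the tick ring and the corrected move.

```bash
python3 - <<'E'
from h import *
from scipy.optimize import least_squares
d=dict(np.load('w2.npz'))
t=wray(d,[[228,136.3],[222.7,143.6],[221,152.5],[221.5,161.5],[224.4,169.8],[229.3,177],[236.7,182]],.086)[:,:2]
mk=wray(d,[223.9,184.8],.088)[0,:2]; red=wray(d,[250.9,176.3],.121)[0,:2]
run=wray(d,[[174.3,78.4],[180.1,89.6],[189.7,97.6],[173.5,65.8]],.086)[:,:2]
for P in (t,run):
    s=least_squares(lambda p:np.hypot(*(P-p[:2]).T)-p[2],[*(P.mean(0)-[.03,0]),.033]).x
    a=np.degrees(np.arctan2(*(P-s[:2]).T[::-1])); print('axis',s.round(4),a.round(1))
    if P is t: print('marker',np.degrees(np.arctan2(*(mk-s[:2])[::-1])),np.hypot(*(mk-s[:2])),'redline',red,np.degrees(np.arctan2(*(red-s[:2])[::-1])))
Rw=R.from_quat(d['rot']); y=np.radians(247); T=R.from_matrix(np.c_[[np.cos(y),np.sin(y),0],[np.sin(y),-np.cos(y),0],[0,0,-1]])
print('turn',np.degrees((Rw.inv()*T).as_rotvec()))
E
```

```text
axis [0.5832 0.0582 0.0347] [-65.  -48.4 -31.5 -14.3   2.6  19.1  36. ]
marker 21.66140308469453 0.04560319512385952 redline [0.58914204 0.07028705] 63.98649928029924
axis [ 0.5885 -0.0516  0.0363] [ -9.5  13.4  36.  -32.2]
turn [ 0.24758262 -1.02313825 -1.02560155]
```

drive_tool:
  plan:
    - [0.0133,-0.005,0,0.25,-1.0,0,1]
    - [0,0,0.03,0,0,0,1]
    - [0,0,0.04,0,0,0,1]
    - [0,0,0.04,0,0,0,1]
    - [0,0,0.01,0,0,0,1]
    - [0,0,0,0,0,0,1]

```text
t: 6.5
tcp_pos: [0.587, 0.0579, 0.1645]
tool_rot: [-0.544, 0.839, -0.003, 0.003]
force: [0.0, -0.1, 0.7]
finger_gap: 0.999
gripper_force: 0.0
```

drive_tool:
  plan:
    - [0.0013,0.0036,0.02,0,0,0,1]
    - [0,0,0.02,0,0,0,1]
    - [0,0,0.012,0,0,0,1]
    - [0,0,0,0,0,0,1]
    - [0,0,0,0,0,0,1]

```text
t: 7.0
tcp_pos: [0.5848, 0.0582, 0.1139]
tool_rot: [-0.544, 0.839, -0.004, 0.005]
force: [0.4, 0.1, -0.7]
finger_gap: 0.999
gripper_force: 0.0
```

drive_tool:
  plan:
    - [0,0,0,0,0,0,-0.5]
    - [0,0,0,0,0,0,-1]
    - [0,0,0,0,0,0,-1]
    - [0,0,0,0,0,0,-1]
    - [0,0,0,0,0,0,-1]
    - [0,0,0,0,0,0,-1]
    - [0,0,0,0,0,0,-1]
  newtons: 20

```text
t: 7.7
tcp_pos: [0.5835, 0.0582, 0.1126]
tool_rot: [-0.544, 0.839, -0.003, 0.004]
force: [-0.0, -0.3, 2.8]
finger_gap: 0.137
gripper_force: 25.4
```

drive_tool:
  plan:
    - [0,0,0,0,0,6.3,-1]
    - [0,0,0,0,0,6.3,-1]
    - [0,0,0,0,0,6.3,-1]
    - [0,0,0,0,0,6.3,-1]
    - [0,0,0,0,0,6.3,-1]
    - [0,0,0,0,0,6.3,-1]
    - [0,0,0,0,0,6.3,-1]
    - [0,0,0,0,0,0,-1]
    - [0,0,0,0,0,0,-1]

```text
t: 8.6
tcp_pos: [0.5838, 0.0579, 0.1127]
tool_rot: [-0.19, 0.982, -0.002, 0.005]
force: [1.6, -2.2, 2.9]
finger_gap: 0.135
gripper_force: 25.3
```

```bash
python3 - <<'E'
from h import *
s=manip.sense(); x=R.from_quat(s['tool_rot']).as_matrix()[:,0]; print(s['tcp_pos'],np.degrees(np.arctan2(x[1],x[0]))%180,s['force'],s['ft_torque'],s['finger_gap'])
E
```

```text
[0.58380162 0.05785454 0.11266205] 21.893743040422578 [ 1.61576358 -2.22140216  2.85322779] [-0.36074748  0.04622052 -0.03236001] 0.13488302939226826
```

Aligned at 21.9°. Now I'll release, lift and check with the wrist camera.

drive_tool:
  plan:
    - [0,0,0,0,0,0,0]
    - [0,0,0,0,0,0,1]
    - [0,0,0,0,0,0,1]
    - [0,0,0,0,0,0,1]
    - [0,0,-0.02,0,0,0,1]
    - [0,0,-0.04,0,0,0,1]
    - [0,0,-0.04,0,0,0,1]
    - [0,0,-0.04,0,0,0,1]
    - [0,0,0,0,0,0,1]

```text
t: 9.5
tcp_pos: [0.5858, 0.0583, 0.2587]
tool_rot: [-0.189, 0.982, -0.003, 0.011]
force: [-0.1, 0.3, 0.5]
finger_gap: 1.004
gripper_force: 0.0
```

```bash
python3 - <<'E'
from h import *
s,d=snap('wrist'); np.savez('w3.npz',pos=s['tcp_pos'],rot=s['tool_rot'],**d); d=dict(np.load('w3.npz'))
x=R.from_quat(s['tool_rot']).as_matrix()[:,0]; print(s['tcp_pos'],np.degrees(np.arctan2(x[1],x[0])),R.from_quat(s['tool_rot']).as_matrix()[:,2])
cv2.imwrite('pics/w3.png',d['image'][...,::-1])
measure(d,(0,300,130,400))
E
```

```text
[0.58579413 0.0582847  0.25866065] -158.20863417670986 [ 0.02234466 -0.00200692 -0.99974831]
white 28 [397.4 127.6] xy [0.4888 0.1635] ang 53.7 len 6.9
white 10 [393.9 134.2] xy [0.4961 0.1631] ang 97.7 len 7.0
white 2021 [379. 204.] xy [0.5666 0.1846] ang 6.2 len 132.0
white 612 [258.8 169.2] xy [0.5788 0.0563] ang 23.3 len 50.0
white 30 [146.5 161.5] xy [ 0.6112 -0.0478] ang 153.3 len 6.2
white 47 [158.6 165.8] xy [ 0.6109 -0.0347] ang 137.9 len 8.1
white 16 [170.6 165.6] xy [ 0.6063 -0.0234] ang 95.1 len 4.3
white 33 [225.7 166.1] xy [0.5873 0.0265] ang 118.0 len 7.6
white 28 [227.5 175.6] xy [0.5954 0.0312] ang 128.9 len 7.0
white 14 [233.1 183.2] xy [0.6005 0.0388] ang 151.6 len 5.6
white 16 [282.4 185. ] xy [0.5847 0.0827] ang 72.3 len 5.6
white 15 [240.1 189.2] xy [0.6037 0.0471] ang 161.5 len 5.6
white 14 [275.2 190.6] xy [0.5925 0.0786] ang 55.1 len 5.9
white 15 [248.3 193.5] xy [0.6049 0.0559] ang 5.1 len 5.5
white 17 [160.  247.1] xy [ 0.6992 -0.0106] ang 147.9 len 19.3
white 6 [318.5 256.5] xy [0.6443 0.1516] ang 39.7 len 6.7
white 181 [333.1 279.3] xy [0.6665 0.1826] ang
[... 181 characters left out ...]
g 171.2 len 11.7
red 129 [258.6 198.2] xy [0.6181 0.0718] ang 21.5 len 38.2
copper 142 [169.7  57.2] xy [ 0.5101 -0.0577] ang 95.4 len 81.2
copper 347 [311.4 102.1] xy [0.5018 0.0777] ang 94.7 len 182.0
copper 980 [153.1 135.1] xy [ 0.5841 -0.0487] ang 37.7 len 46.7
copper 292 [224.7 221.6] xy [0.6423 0.0453] ang 92.5 len 201.4
copper 691 [393.7 257.5] xy [0.6171 0.2387] ang 36.4 len 96.6
copper 43 [173.3 251.8] xy [0.6987 0.005 ] ang 28.8 len 26.3
copper 55 [139.8 264. ] xy [ 0.7331 -0.0286] ang 161.1 len 54.8
copper 76 [173.9 285. ] xy [0.7447 0.0166] ang 4.8 len 53.6
copper 18 [343.1 294.7] xy [0.6832 0.2062] ang 45.7 len 16.6
green 65 [137.2 152.7] xy [ 0.6194 -0.0711] ang 123.0 len 10.2
```

View pics/w3.png

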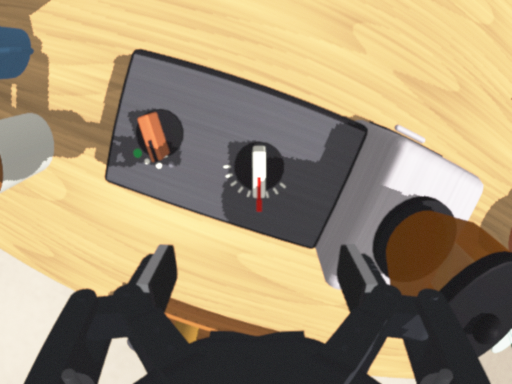

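The white bar at (259,175) and its red line run straight into the red marker at (259,208), so the pointer is aligned (bar 21.9°, marker 21.7°). Now the run dial.

```bash
cat >> h.py <<'E'
def go(yaw,xyz):
    s=manip.sense(); Rw=R.from_quat(s['tool_rot']); y=np.radians(yaw)
    T=R.from_matrix(np.c_[[np.cos(y),np.sin(y),0],[np.sin(y),-np.cos(y),0],[0,0,-1]])
    print('pos',s['tcp_pos'].round(4),'turn',np.degrees((Rw.inv()*T).as_rotvec()).round(2),'then shift',T.inv().apply(np.array(xyz)-s['tcp_pos']).round(4),'q6',s['q'][5],s['gripper_force'],s['finger_gap'])
E
python3 -c "
from h import *
go(217.1,[.5885,-.0516,.112])"
```

```text
pos [0.584  0.0584 0.2557] turn [ -0.55   0.79 -15.32] then shift [ 0.0627 -0.0905  0.1437] q6 -2.0415265079195133 0.0 0.9971647848462716
```

drive_tool:
  plan:
    - [0,0,0,-0.27,0.4,-7.66,1]
    - [0,0,0,-0.27,0.4,-7.66,1]
    - [0.02,-0.03,0,0,0,0,1]
    - [0.02,-0.03,0,0,0,0,1]
    - [0.0227,-0.0305,0,0,0,0,1]
    - [0,0,0.04,0,0,0,1]
    - [0,0,0.04,0,0,0,1]
    - [0,0,0,0,0,0,1]
    - [0,0,0,0,0,0,1]

```text
t: 10.45
tcp_pos: [0.5852, -0.0513, 0.1711]
tool_rot: [-0.318, 0.948, 0.002, -0.005]
force: [-0.4, -0.8, 0.1]
finger_gap: 0.998
gripper_force: 0.0
```

```bash
python3 -c "
from h import *
go(217.1,[.5885,-.0516,.112])"
```

```text
pos [ 0.5852 -0.0513  0.1711] turn [ 0.45 -0.46 -0.02] then shift [-0.0025 -0.0023  0.0591] q6 -2.493654169575231 0.0 0.9976984811910604
```

drive_tool:
  plan:
    - [-0.0025,-0.0023,0.02,0.4,-0.4,0,1]
    - [0,0,0.02,0,0,0,1]
    - [0,0,0.018,0,0,0,1]
    - [0,0,0,0,0,0,1]
    - [0,0,0,0,0,0,1]

```text
t: 10.95
tcp_pos: [0.5906, -0.0519, 0.116]
tool_rot: [-0.318, 0.948, -0.002, 0.002]
force: [0.0, -0.2, -0.2]
finger_gap: 1.0
gripper_force: 0.0
```

```bash
python3 -c "
from h import *
go(217.1,[.5885,-.0516,.112])"
```

```text
pos [ 0.5906 -0.0519  0.116 ] turn [-0.25  0.17  0.02] then shift [0.0015 0.0016 0.004 ] q6 -2.494177774646369 0.0 1.0004899282783442
```

drive_tool:
  plan:
    - [0.0015,0.0016,0.003,-0.2,0.15,0,1]
    - [0,0,0,0,0,0,-0.5]
    - [0,0,0,0,0,0,-1]
    - [0,0,0,0,0,0,-1]
    - [0,0,0,0,0,0,-1]
    - [0,0,0,0,0,0,-1]
    - [0,0,0,0,0,0,-1]
    - [0,0,0,0,0,0,-1]
  newtons: 60

```text
t: 11.75
tcp_pos: [0.5878, -0.0522, 0.1117]
tool_rot: [-0.318, 0.948, -0.0, -0.0]
force: [0.8, -2.1, 1.6]
finger_gap: 0.13
gripper_force: 62.2
```

```bash
python3 -c "
from h import *
go(217.1,[.5885,-.0516,.112])"
```

```text
pos [ 0.5878 -0.0522  0.1117] turn [-0.01 -0.05 -0.04] then shift [-0.0009  0.0001 -0.0003] q6 -2.4943749311080268 62.17702031135559 0.12989491276116524
```

drive_tool:
  plan:
    - [0,0,0,0,0,6.8,-1]
    - [0,0,0,0,0,6.8,-1]
    - [0,0,0,0,0,6.8,-1]
    - [0,0,0,0,0,6.8,-1]
    - [0,0,0,0,0,6.8,-1]
    - [0,0,0,0,0,6.8,-1]
    - [0,0,0,0,0,6.8,-1]
    - [0,0,0,0,0,6.8,-1]
    - [0,0,0,0,0,6.8,-1]
    - [0,0,0,0,0,6.8,-1]

```text
t: 12.75
tcp_pos: [0.5879, -0.0521, 0.1117]
tool_rot: [0.269, 0.963, -0.0, -0.0]
force: [-0.2, -2.6, 1.3]
finger_gap: 0.125
gripper_force: 62.1
```

drive_tool:
  plan:
    - [0,0,0,0,0,0,-1]
    - [0,0,0,0,0,0,-1]
    - [0,0,0,0,0,0,-1]
    - [0,0,0,0,0,0,-1]

```text
t: 13.15
tcp_pos: [0.5879, -0.052, 0.1117]
tool_rot: [0.266, 0.964, -0.0, -0.0]
force: [0.6, -3.6, 3.0]
finger_gap: 0.122
gripper_force: 62.2
```

```bash
python3 - <<'E'
from h import *
go(148.9,[.5885,-.0516,.112]); print(manip.sense()['force'],manip.sense()['ft_torque'])
s,d=snap('wrist'); a=d['image']
e=manip.snapshot('top')['image']; e=cv2.resize(e[140:220,230:340],(512,372),interpolation=cv2.INTER_CUBIC)
e=cv2.copyMakeBorder(e,0,12,0,0,0)
cv2.imwrite('pics/w4.png',cv2.resize(np.hstack([a,e])[...,::-1],(800,300)))
E
```

```text
pos [ 0.5879 -0.052   0.1117] turn [-0.04  0.    0.25] then shift [-0.0003  0.0007 -0.0003] q6 -1.3088522233932895 62.206928730010986 0.12167818717750387
[ 0.58662774 -3.6373429   2.98520946] [-0.47299311 -0.26560656  0.11382281]
```

View pics/w4.png

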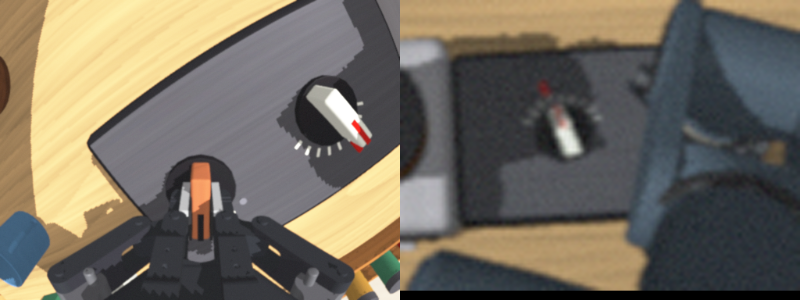

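Both views show the grind pointer still on its marker, and the copper bar held between the pads at about (200,200), lined up with the tool. The moment of 0.114 N m agrees with the third position. I'll add a small margin and check the bar's own angle for slip.

drive_tool:
  plan:
    - [0,0,0,0,0,1.5,-1]
    - [0,0,0,0,0,0,-1]
    - [0,0,0,0,0,0,-1]
    - [0,0,0,0,0,0,-1]
    - [0,0,0,0,0,0,-1]
    - [0,0,0,0,0,0,-1]
    - [0,0,0,0,0,0,-1]
    - [0,0,0,0,0,0,-1]
    - [0,0,0,0,0,0,-1]
    - [0,0,0,0,0,0,-1]

```text
t: 14.25
tcp_pos: [0.5879, -0.052, 0.1117]
tool_rot: [0.279, 0.96, -0.0, -0.0]
force: [2.5, -4.9, 4.4]
finger_gap: 0.125
gripper_force: 62.4
```

```bash
python3 - <<'E'
from h import *
go(147.5,[.5885,-.0516,.112]); print(manip.sense()['ft_torque'])
s,d=snap('wrist'); d.update(pos=s['tcp_pos'],rot=s['tool_rot']); hsv=cv2.cvtColor(d['image'],cv2.COLOR_RGB2HSV).astype(int); H,S,V=np.moveaxis(hsv,-1,0)
m=(H<18)&(S>90)&(V>60); m[:200]=0;m[310:]=0;m[:,:220]=0;m[:,290:]=0
for v in range(208,305,12):
    u=np.where(m[v])[0]
    if len(u): print(v,u.min(),u.max())
c=d['image'][190:320,190:330]; cv2.imwrite('pics/w5.png',cv2.resize(c[...,::-1],None,fx=4,fy=4,interpolation=cv2.INTER_CUBIC))
E
```

```text
pos [ 0.5879 -0.052   0.1117] turn [-0.04  0.    0.09] then shift [-0.0003  0.0007 -0.0003] q6 -1.2816524858816354 62.368093729019165 0.12492467110412303
[-0.74932506 -0.37168447  0.11902449]
208 247 266
220 244 269
232 243 270
244 244 269
256 245 268
268 245 268
280 246 268
292 246 268
304 246 267
```

View pics/w5.png

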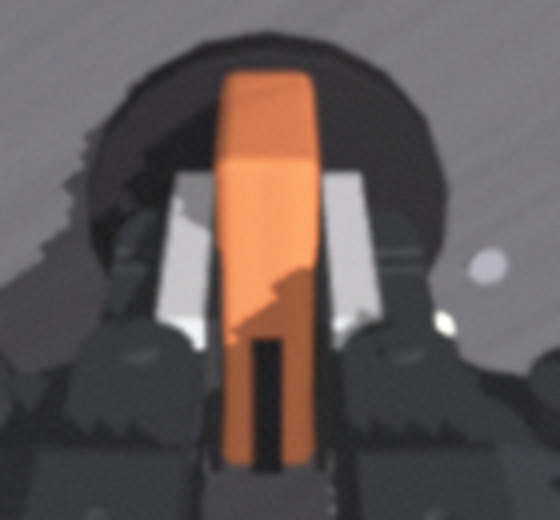

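The bar lies straight between the pads (edges 246–268 px in every row), with no slip. The joint is at about 1.21 rad, so I'm handing in.

```bash
python3 -c "
from station import manip
print(manip.sign_off())"
```

```text
the job is handed in; nothing more can be done
None
```

I turned the white grind dial to within about 0.5° of the red marker and let go. The gripper is now holding the copper run dial at its third position (about 1.21 rad), and the job is handed in; no verdict came back.

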